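Run the casting board out to the overhang mark and hold it

ROBOT

A 6-joint arm with a two-finger parallel gripper is mounted at the origin on the work surface. World frame = base frame: x ahead of the robot, y to its left, z up, the work surface at z = 0. Lengths are in m, angles in rad, forces in N, time in s.
With the tool pointing down it reaches from about 0.3 to 0.95 m from the base axis. Payload 3.1 kg.
Tool frame: the origin (TCP) lies on the centre line of the jaws, within the pads' length; the fingertips stand 25 mm ahead of it and the grasp point (between the pads) lies 6 mm ahead of it; z points along the fingers, y is the line along which they close (so a half turn about z gives the same grasp; the last joint's range is limited). The gripper opens to 85 mm and grips with 20 to 120 N. Pads are 22 mm wide; open, the fingers measure 114 mm over their backs; the gripper's body (76 mm by 85 mm) begins 54 mm behind the grasp point. The pads swing forward as they close: fully open they stand 13 mm farther back than shut.
Start: joints at [1.184, 0.308, 1.634, -0, 1.2, -0.07], TCP at [0.195, 0.594, 0.256] pointing down, gripper open.
Joint ranges: [-3.06, 3.06], [-0.79, 1.96], [0.05, 2.63], [-1.19, 4.34], [0.05, 2.64], [-2.94, 2.94]. Speed limits (rad/s): [2.79, 2.79, 3.14, 3.14, 3.14, 3.14].

INTERFACE

Orientations are given as a unit quaternion [w, x, y, z].
In Python, from station import r gives the robot as it stands.
- The arm moves only by the shell command python3 -m inch 'ROWS' [FORCE]. ROWS is JSON, a list that holds one entry, the list of rows, each a list of 7 numbers: the turn, a rotation vector about the tool's x, y, z normalised to -1 to 1, where 1 is pi/2 rad, then the shift along the tool's x, y, z normalised to -1 to 1, where 1 is 0.5 m, then the opening, from 0 (shut) to 1 (fully open). In form: [[[rx, ry, rz, dx, dy, dz, jaw], ...]]. A call has 1 to 5 rows; each row is the pose to reach, as a shift and turn from the pose commanded when the call began, along the tool's axes at that moment; what a row does not reach only later rows make up. A row lasts 1/8 s, in which the tool goes at most 62.5 mm and 10.7 degrees, less where a joint would pass 70% of its speed; a pose out of reach is approached as far as the arm can. A call with a number of a shift or a turn outside -1 to 1 is refused whole. A call with a gripper value outside its range is refused whole. The fingers move at their own pace and stop on an object; FORCE is the grip in N (left out, the last holds). Time passes only in rows, so rows that repeat a pose let the fingers close. It gives the time, the measured TCP pose, the force, the opening and the grip force at its end, in the units of the state.
- r.state(): the state, without advancing time (a new reading comes with each control period).
- r.camera(name): name is "side" or "top"; returns the picture (420x560x3 uint8, blue, green, red); there is no depth.
- r.get_calibration(name): a dict with "fx", "fy", "cx", "cy" (pixels), "k1" (the pictures are not rectified: a ray, as slopes to the right and down, at radius r is drawn at 1 + k1 r^2 times it, then the intrinsics apply), "R" (3x3) and "t" (3): a world point X has camera coordinates R X + t. Camera axes: x right, y down, z forward; pixel columns grow to the right and rows downward; lengths in m; the calibration is good to about 2 mm. A picture is of the moment at which its call begins. get_calibration takes no time and is no camera call.
- r.sign_off(): hands the job in; it is judged then, once.
The state is a dict: "t": time; "qpos": joint angles; "joint_velocities": joint speeds; "joint_torque": joint torques, N m; "ee_pos": TCP position; "orientation": TCP orientation; "contact_force": force on the tool from outside, world axes, zero at the start; "ft_torque": the same for the moment, N m; "width": finger opening in m; "grip_force": force on a finger pad.
Only numpy, scipy, OpenCV 4.12 (cv2) and the standard library are available. Lean on these libraries where they do the work, as an engineer would, in place of code of your own. Each camera call takes 0.05 s, during which the arm holds its last target. There are 200 camera calls.

TASK

Press the brass bench stop fully down so that it no longer blocks the casting board. Then slide the board straight out along the runners, without lifting or tipping it, until its front edge is level with the red pointer; it is out of balance there, so keep hold of it at the back and finish still holding it level on the runners. Do not shift the pointer or disturb the tin, the bowl and the spatula.

Things in the scene. Friction and masses are not known exactly. Their poses are not given: they have to be found in the camera images.
- banker: Fixed wooden bench block, 200 (x) x 400 (y) x 60 mm high; origin at the centre of its underside, on the table. Its own +y is the outward direction in which the board is slid. Two runners along y on its top, 20 mm wide, 12 mm high, centred at x = +55 and -55 mm, full length; their tops are 72 mm above the table. A grey bracket on its +x side (x 100-136, y 130-180, z 20-97 mm) holds the gauge rod.
- outer_edge (a point): Middle of the banker's outer (+y) edge at runner height: 200 mm from the banker's origin along its y, 72 mm up. The board overhangs beyond this line. Axes as the banker's.
- stop_head (a point): Centre of the flat top of the brass bench stop, a round plunger 24 mm across between the runners on the banker's centre line, 40 mm inside the outer edge, in front of the board. Up, its top is 22 mm above the banker's top face (10 mm above the runners) and blocks the board; fully down it is 4 mm above that face (8 mm below the runners).
- stop (a joint): How far the bench stop is pressed down, m: 0 up, 0.018 fully down at its stop. A side spring catch resists with 3 to 4 N and keeps the stop wherever it is left: it does not come back up.
- board: Loose plywood casting board, 140 (x) x 320 (y) x 16 mm, about 0.6 kg, lying on the runners; origin at the centre of its underside, axes nearly as the banker's. Fixed on it: a white plaster tile 110 x 110 x 18 mm, 90 mm towards the front (+y), and a dark grip block at the rear. It balances 23 mm in front of its origin, so it tips by itself when overhanging more than about 137 mm.
- board_edge (a point): Middle of the board's front (+y) edge, half way up its thickness: 160 mm from the board's origin along its y, 8 mm up. Axes as the board's.
- grip (a point): Centre of the top of the dark grip block on the board's rear: the block is 30 mm wide (x), 50 mm long (y), 45 mm high above the board's top, centred 115 mm behind the board's origin. Axes as the board's.
- pointer_tip (a point): Middle of the tip of the red pointer, a 6 mm thick plate on a red collar that can slide on the gauge rod (10 mm thick, along y at the banker's x = 125, z = 80, out to y = 460 mm). It is 80 mm above the table, 20 mm beside the board's path on the +x side, 155 to 205 mm beyond the outer edge, where the board's front edge must come. Axes as the banker's.
- tin: Green tin, 72 mm across, 75 mm high, standing on the table; origin at the centre of its underside. Leave alone.
- bowl: Blue plastic bowl, 110 mm across, 50 mm high, on the table; origin at the centre of its underside. Leave alone.
- spatula: Spatula lying flat on the table; origin on the table under its middle. Leave alone.

How it is judged:
On the way, in this order (a step that is already met when the one before it is completed fails the run):
1. the bench stop is pressed fully down while the board still lies where it was (value of joint stop above 0.016 m and distance of board from where it was at the start of the episode below 0.02 m), for 0.1 s.
2. the board has been slid out over the stop, its front edge at least 100 mm beyond the outer edge, lying on the runners (y of board_edge in the frame of outer_edge above 0.1 m and contact force between board and banker above 0.5 N), for 0.1 s.
At the end, for the whole second after the job is handed in: Front edge level with the red pointer within 8 mm, within 30 mm of the centre line and straight within 0.12 rad; board still, level within 0.04 rad on the runners, held by the fingers (over 1 N) from the banker side of the outer edge; bench stop still down (y of board_edge in the frame of pointer_tip between -0.008 and 0.008 m and x of board_edge in the frame of outer_edge between -0.03 and 0.03 m and angle between the y axis of board and the y axis of banker, either way round below 0.12 rad and angle between board's own z axis and vertical below 0.04 rad and contact force between board and banker above 0.5 N and contact force between the fingers and board above 1 N and y of the grasp point in the frame of outer_edge below 0 m and linear speed of board below 0.02 m/s and value of joint stop above 0.015 m); the arm keeps its last pose, push and grip.
It fails at once if the board tips by more than 0.15 rad (angle between board's own z axis and vertical above 0.15 rad).
It fails at once if the board is lifted more than 15 mm off the runners (z of board in the frame of outer_edge above 0.015 m).
It fails at once if the red pointer is shifted by more than 5 mm (distance of pointer_tip from where it was at the start of the episode above 0.005 m).
It fails at once if the tin, the bowl or the spatula is moved by more than 30 mm (distance of any of tin, bowl, spatula from where it was at the start of the episode above 0.03 m).
It also fails if it takes over 54 s, if anything falls off the work surface, if the arm or the gripper's body presses on something with over 40 N, if the wrist force passes 120 N, or if a joint passes its speed limit or range.

## Working session

There is one attempt and no reset: what is moved stays moved. The work goes in short steps, Python scripts to look and compute and a shell command to move; the robot and the scene stay as the last step left them, time stands still between calls to the robot, and variables do not carry over. Pictures are saved under pics/ and viewed, at most 10 in all, crops included, and the job is handed in when it is done.

```bash
mkdir -p pics; ls
python3 - <<'E'
from station import r
import cv2
for n in("top","side"):
    cv2.imwrite(f"pics/{n}0.png",r.camera(n)); c=r.get_calibration(n); print(n,c)
s=r.state(); print({k:s[k] for k in("t","ee_pos","orientation","contact_force","width")})
E
```

```text
pics
top {'fx': 537.3820325768802, 'fy': 537.3820325768802, 'cx': 284.55550025659477, 'cy': 209.76672656967636, 'k1': -0.07661289129785773, 'R': array([[-7.66170783e-04, -9.99856272e-01, -1.69366236e-02],
       [-9.90476480e-01,  3.09059951e-03, -1.37647339e-01],
       [ 1.37679899e-01,  1.66698660e-02, -9.90336489e-01]]), 't': array([0.04931643, 0.5813158 , 1.86969849])}
side {'fx': 519.796113845676, 'fy': 519.796113845676, 'cx': 276.6323124989784, 'cy': 210.6104545288935, 'k1': -0.05325952546438546, 'R': array([[-0.8117077 , -0.58381793, -0.01694819],
       [-0.3080856 ,  0.45263663, -0.83678154],
       [ 0.49619944, -0.67400053, -0.54727453]]), 't': array([0.47954191, 0.24467348, 1.5774876 ])}
{'t': 0.1, 'ee_pos': array([0.19443594, 0.5932322 , 0.25514785]), 'orientation': array([-2.53159873e-04,  1.57719294e-01,  9.87483396e-01, -1.04981436e-03]), 'contact_force': array([ 0.16519086, -0.36607974,  0.49341798]), 'width': 0.08560443708409919}
```

View pics/top0.png

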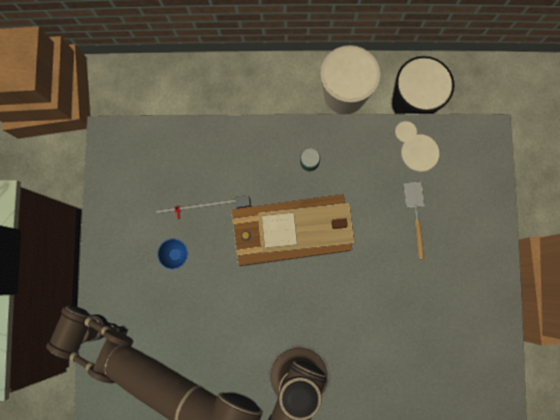

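View pics/side0.png

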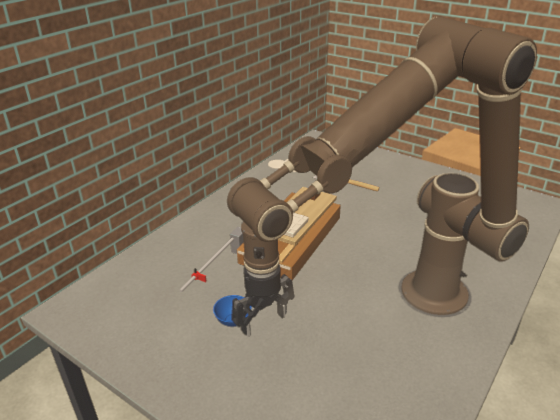

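The top view shows the banker (about 235–353, 196–265), the stop at (246,236), the grip at (339,223) and the red pointer at (178,211). The tin is at (310,158), the bowl at (173,254) and the spatula at (418,220). I'll enlarge the top view to get finer pixel positions.

Run:
```python
import cv2
a=cv2.imread("pics/top0.png")[190:272,225:360]
b=cv2.imread("pics/top0.png")[190:232,150:260]
cv2.imwrite("pics/c1.png",cv2.resize(a,(135*5,82*5),interpolation=cv2.INTER_CUBIC))
cv2.imwrite("pics/c2.png",cv2.resize(b,(110*7,42*7),interpolation=cv2.INTER_CUBIC))
```

```text
(no output)
```

View pics/c1.png

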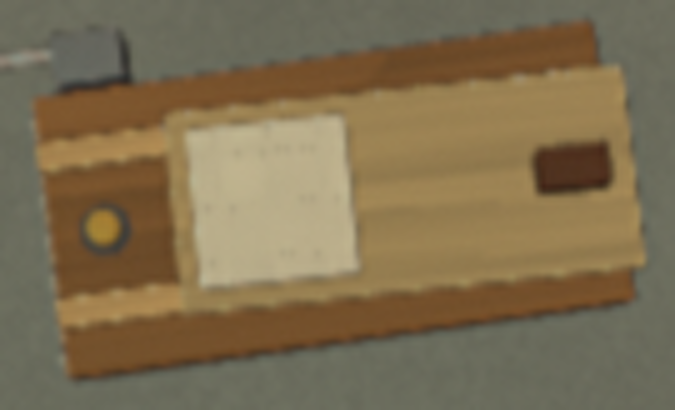

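View pics/c2.png

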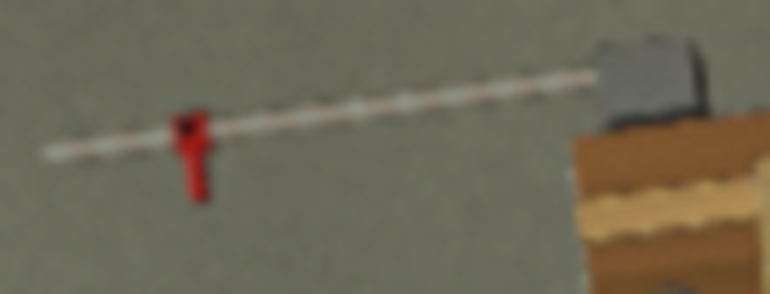

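The crops give these 5x-crop pixels: banker corners (35,98), (68,378), (633,300), (595,20); board corners (165,112), (188,308), (645,265), (622,68); stop (104,228); and grip block centre about (573,167). In the 7x crop the pointer tip is at about (203,202).

```bash
cat > h.py <<'E'
import numpy as np, cv2
from station import r
from scipy.optimize import least_squares
from scipy.spatial.transform import Rotation as Ro
def back(name,uv,z):
    c=r.get_calibration(name); p=(np.array(uv,float)-[c["cx"],c["cy"]])/[c["fx"],c["fy"]]
    s=p.copy()
    for _ in range(20): s=p/(1+c["k1"]*(s@s))
    d=c["R"].T@np.r_[s,1]; o=-c["R"].T@c["t"]
    return o+d*(z-o[2])/d[2]
def proj(name,X):
    c=r.get_calibration(name); q=c["R"]@X+c["t"]; s=q[:2]/q[2]
    return s*(1+c["k1"]*(s@s))*[c["fx"],c["fy"]]+[c["cx"],c["cy"]]
def rig(loc,W):
    loc=np.array(loc);W=np.array(W)[:,:2]
    f=lambda p:((loc@np.array([[np.cos(p[2]),np.sin(p[2])],[-np.sin(p[2]),np.cos(p[2])]]))+p[:2]-W).ravel()
    s=min((least_squares(f,[*W.mean(0),a]) for a in(0,1.6,3.1,-1.6)),key=lambda s:s.cost); return s.x,f(s.x)
def fwd(p,xy): c,s=np.cos(p[2]),np.sin(p[2]); return p[:2]+np.array([[c,-s],[s,c]])@xy
def inv(p,w): c,s=np.cos(p[2]),np.sin(p[2]); return np.array([[c,s],[-s,c]])@(np.array(w)[:2]-p[:2])
E
python3 - <<'E'
from h import *
np.set_printoptions(precision=4,suppress=True)
g=lambda u,v:((u+.5)/5-.5+225,(v+.5)/5-.5+190)
g2=lambda u,v:((u+.5)/7-.5+150,(v+.5)/7-.5+190)
B=[back("top",g(*p),.06) for p in[(35,98),(68,378),(633,300),(595,20)]]
b,e=rig([(.1,.2),(-.1,.2),(-.1,-.2),(.1,-.2)],B);print("banker",b,e)
D=[back("top",g(*p),.088) for p in[(165,112),(188,308),(645,265),(622,68)]]
d,e=rig([(.07,.16),(-.07,.16),(-.07,-.16),(.07,-.16)],D);print("board",d,e)
st=back("top",g(104,228),.082);print("stop",st,"pred",fwd(b,[0,.16]),inv(b,st))
gr=back("top",g(573,167),.133);print("grip",gr,"pred",fwd(d,[0,-.115]))
pt=back("top",g2(203,202),.082);print("ptr",pt,"in banker",inv(b,pt))
for u,v in[(47,153),(595,78)]: print("rod",inv(b,back("top",g2(u,v),.085)))
print("board in banker",inv(b,d),d[2]-b[2])
s=r.state();R=Ro.from_quat(s["orientation"],scalar_first=True).as_matrix();print(R)
# side crop with predictions
im=r.camera("side");cv2.imwrite("pics/s1.png",cv2.resize(im[140:330,160:370],None,fx=3,fy=3,interpolation=cv2.INTER_CUBIC))
for n,X in[("edge+",[*fwd(b,[.1,.2]),.06]),("edge-",[*fwd(b,[-.1,.2]),.06]),("rear-",[*fwd(b,[-.1,-.2]),.06]),("ptr",[*pt[:2],.08]),("grip",[*fwd(d,[0,-.115]),.133]),("bdrear-",[*fwd(d,[-.07,-.16]),.088])]:
    print(n,(proj("side",np.array(X))-[160,140])*3)
E
```

```text
banker [0.5099 0.0248 0.1333] [ 0.0011  0.0017 -0.0004  0.0005 -0.0006 -0.0027 -0.0001  0.0005]
board [ 0.514  -0.0252  0.0954] [ 0.0012 -0.0001 -0.0023  0.0032 -0.0007 -0.0014  0.0018 -0.0016]
stop [0.4872 0.1831 0.082 ] pred [0.4886 0.1834] [-0.0014  0.1599]
grip [ 0.523  -0.1373  0.133 ] pred [ 0.525  -0.1397]
ptr [0.5463 0.4176 0.082 ] in banker [0.0883 0.3845]
rod [0.123  0.4593]
rod [0.1231 0.1822]
board in banker [-0.0025 -0.0501] -0.037936623964710064
[[-0.9502  0.3115 -0.0008]
 [ 0.3115  0.9502 -0.002 ]
 [ 0.0002 -0.0022 -1.    ]]
edge+ [226.8454 325.3956]
edge- [393.1297 379.0642]
rear- [541.8315 191.3729]
ptr [136.3026 414.6094]
grip [461.1416 135.064 ]
bdrear- [528.8217 164.692 ]
```

View pics/s1.png

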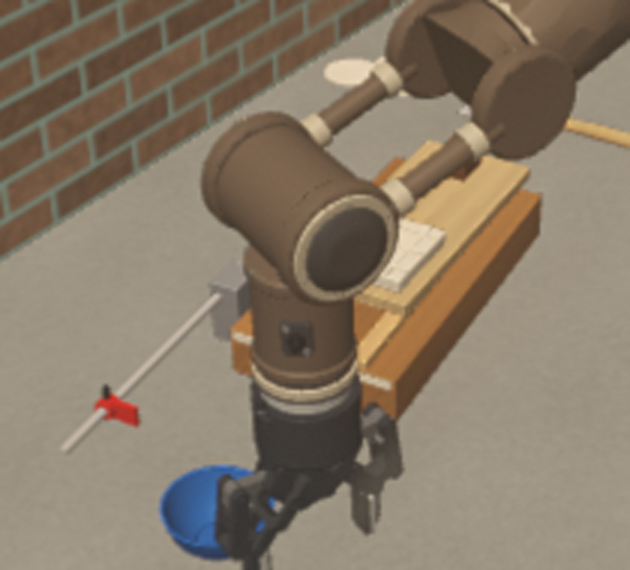

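The side view agrees with the fit: its predicted banker edges, pointer and grip fall where they are drawn. The pointer tip is 184.5 mm beyond the outer edge, so the board needs about 274 mm of travel. Next I move above the stop with the jaws shut.

```bash
cat >> h.py <<'E'
def plan(xyz,yaw):
    "normalised turn/shift from the measured pose to TCP xyz, tool down, tool y at yaw"
    s=r.state();R=Ro.from_quat(s["orientation"],scalar_first=True).as_matrix()
    c,n=np.cos(yaw),np.sin(yaw);T=np.array([[-n,c,0],[c,n,0],[0,0,-1.]]).copy()
    T[:,0]=np.cross(T[:,1],T[:,2])
    np.set_printoptions(precision=4,suppress=True)
    print("t",s["t"],"pos",s["ee_pos"],"F",s["contact_force"],"w",s["width"],"g",s["grip_force"])
    print("row",Ro.from_matrix(R.T@T).as_rotvec()/(np.pi/2),R.T@(np.array(xyz)-s["ee_pos"])/.5)
E
python3 -m inch '[[[0,0,0.713,-0.813,-0.598,0.172,0],[0,0,0.713,-0.813,-0.598,0.172,0],[0,0,0.713,-0.813,-0.598,0.172,0],[0,0,0.713,-0.813,-0.598,0.172,0],[0,0,0.713,-0.813,-0.598,0.172,0]]]'
python3 -c "
from h import *
plan([.488,.1832,.14],.133)"
```

```text
t: 0.78
ee_pos: [0.3744, 0.3414, 0.2034]
orientation: [0.0, 0.589, 0.808, 0.0]
contact_force: [1.1, 0.1, 0.5]
width: 0.0
grip_force: 0.0
t 0.775 pos [0.3744 0.3414 0.2034] F [1.0697 0.0973 0.4528] w 3.9869735646497746e-06 g 0.0
row [ 0.0002 -0.      0.1131] [-0.3707  0.1195  0.1268]
```

```bash
python3 -m inch '[[[0,0,0.113,-0.371,0.12,0.127,0],[0,0,0.113,-0.371,0.12,0.127,0],[0,0,0.113,-0.371,0.12,0.127,0],[0,0,0.113,-0.371,0.12,0.127,0],[0,0,0.113,-0.371,0.12,0.127,0]]]' >/dev/null
python3 -c "
from h import *
plan([.488,.1832,.115],.133)"
```

```text
t 1.4 pos [0.4883 0.1849 0.1397] F [ 0.0992  0.1386 -0.3503] w -6.84234458454849e-05 g 0.0
row [-0.001  -0.0002  0.0022] [-0.0032 -0.001   0.0494]
```

```bash
python3 -m inch '[[[0,0,0,-0.003,-0.001,0.06,0],[0,0,0,-0.003,-0.001,0.07,0],[0,0,0,-0.003,-0.001,0.08,0],[0,0,0,-0.003,-0.001,0.09,0],[0,0,0,-0.003,-0.001,0.098,0]]]'
python3 -c "
from h import *
plan([.488,.1832,.089],.133)"
```

```text
t: 2.02
ee_pos: [0.4884, 0.1848, 0.0918]
orientation: [0.0, 0.656, 0.755, 0.001]
contact_force: [-2.5, 1.8, 3.7]
width: 0.0001
grip_force: 2.0
t 2.025 pos [0.4884 0.1848 0.0918] F [-2.4594  1.8421  3.7096] w 7.927807474761067e-05 g 2.048709634691477
row [ 0.0007 -0.0006  0.0039] [-0.0031 -0.0012  0.0056]
```

```bash
python3 -m inch '[[[0,0,0,0,0,0.006,0],[0,0,0,0,0,0.010,0],[0,0,0,0,0,0.013,0],[0,0,0,0,0,0.013,0]]]'
```

```text
t: 2.52
ee_pos: [0.4888, 0.1846, 0.0888]
orientation: [-0.0, 0.656, 0.754, 0.0]
contact_force: [-11.4, -0.7, 28.2]
width: -0.0
grip_force: 14.2
```

The stop bottomed out: TCP z is 0.0888 and the force rose to 28 N. I lift off and go to the grip.

```bash
python3 -m inch '[[[0,0,0,0,0,-0.1,0],[0,0,0,0,0,-0.2,0],[0,0,0,0,0,-0.2,0.5],[0,0,0,0,0,-0.2,0.9]]]' >/dev/null
python3 -c "
from h import *
plan([.524,-.1385,.19],.0954)"
```

```text
t 3.025 pos [0.4881 0.1836 0.1843] F [ 0.3066 -0.2063 -1.4353] w 0.03551621494280929 g 0.0
row [0.0002 0.0003 0.0276] [-0.6479 -0.0181 -0.0111]
```

```bash
python3 -m inch '[[[0,0,0.028,-0.648,-0.018,-0.011,0.9],[0,0,0.028,-0.648,-0.018,-0.011,0.9],[0,0,0.028,-0.648,-0.018,-0.011,0.9],[0,0,0.028,-0.648,-0.018,-0.011,0.9],[0,0,0.028,-0.648,-0.018,-0.011,0.9]]]' >/dev/null
python3 - <<'E'
from h import *
plan([.524,-.1385,.19],.0954)
a=r.camera("top")[190:272,225:360]; cv2.imwrite("pics/c3.png",cv2.resize(a,(675,410),interpolation=cv2.INTER_CUBIC))
E
```

```text
t 3.65 pos [ 0.5214 -0.1283  0.1876] F [1.2682 0.5622 0.0694] w 0.0770445764865652 g 0.0
row [-0.0021 -0.0009 -0.0004] [-0.0208  0.0032 -0.0048]
```

View pics/c3.png

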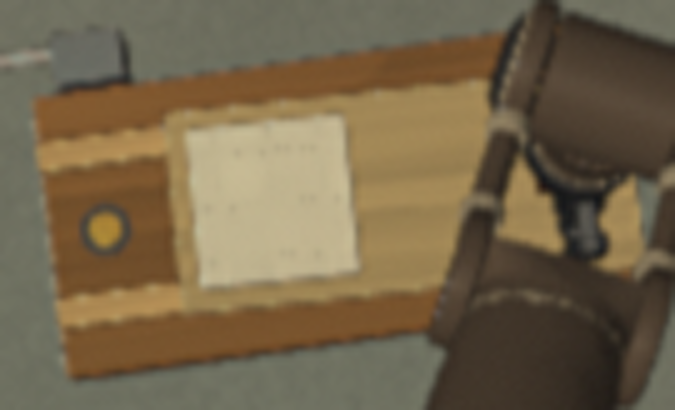

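The board has not moved: its front-left corner is still at (165,112) and the front-right at (188,308). The arm is over the grip, so I descend and close gently.

```bash
python3 -m inch '[[[0,0,0,-0.021,0.003,0,0.9],[0,0,0,-0.021,0.003,0.06,0.9],[0,0,0,-0.021,0.003,0.11,0.9],[0,0,0,-0.021,0.003,0.136,0.9],[0,0,0,-0.021,0.003,0.136,0.9]]]' 
python3 -c "
from h import *
plan([.524,-.1385,.12],.0954)"
```

```text
t: 4.32
ee_pos: [0.524, -0.1355, 0.1203]
orientation: [-0.002, 0.672, 0.74, -0.001]
contact_force: [0.1, 0.6, 1.2]
width: 0.0767
grip_force: 0.0
t 4.325 pos [ 0.524  -0.1355  0.1203] F [0.139  0.6175 1.1644] w 0.07669603212712876 g 0.0
row [-0.0022 -0.0011  0.0006] [-0.0059 -0.0006  0.0007]
```

```bash
python3 -m inch '[[[0,0,0,0,0,0,0.45],[0,0,0,0,0,0,0.25],[0,0,0,0,0,0,0.2],[0,0,0,0,0,0,0.2],[0,0,0,0,0,0,0.2]]]' 50; python3 -c "
from h import *
plan([.524,-.1385,.12],.0954)"
```

```text
t: 4.95
ee_pos: [0.526, -0.1372, 0.1233]
orientation: [0.001, 0.673, 0.74, 0.0]
contact_force: [-0.8, 0.6, 6.6]
width: 0.0297
grip_force: 50.9
t 4.95 pos [ 0.526  -0.1372  0.1233] F [-0.8415  0.5502  6.6239] w 0.02971149560222569 g 50.939565896987915
row [0.0009 0.0005 0.    ] [-0.0022 -0.0042  0.0066]
```

The grip holds (50.9 N, 29.7 mm opening) with a slight downward preload. Sliding out slowly.

```bash
python3 -m inch '[[[0,0,0,0.02,-0.001,0,0.2],[0,0,0,0.05,-0.002,0,0.2],[0,0,0,0.09,-0.0035,0,0.2],[0,0,0,0.13,-0.005,0,0.2],[0,0,0,0.17,-0.0065,0,0.2]]]'; python3 -m inch '[[[0,0,0,0.04,-0.0015,0,0.2],[0,0,0,0.08,-0.003,0,0.2],[0,0,0,0.12,-0.0045,0,0.2],[0,0,0,0.16,-0.006,0,0.2],[0,0,0,0.19,-0.007,0,0.2]]]'
python3 - <<'E'
from h import *
plan([.526-.1329*.2745,-.1372+.9911*.2745,.1233],.0954)
b=r.camera("top")[185:270,150:290]; cv2.imwrite("pics/c4.png",cv2.resize(b,(700,425),interpolation=cv2.INTER_CUBIC))
E
```

```text
t: 5.58
ee_pos: [0.5151, -0.0529, 0.1233]
orientation: [0.002, 0.673, 0.74, 0.0]
contact_force: [1.0, -4.6, 5.1]
width: 0.0295
grip_force: 50.8
t: 6.2
ee_pos: [0.5025, 0.0416, 0.1233]
orientation: [0.002, 0.672, 0.74, 0.0]
contact_force: [1.3, -6.4, 6.0]
width: 0.0293
grip_force: 50.9
t 6.2 pos [0.5025 0.0416 0.1233] F [ 1.3305 -6.4495  6.0168] w 0.029335043629641122 g 50.93287467956543
row [0.0015 0.0014 0.0003] [ 0.188  -0.0079 -0.0005]
```

View pics/c4.png

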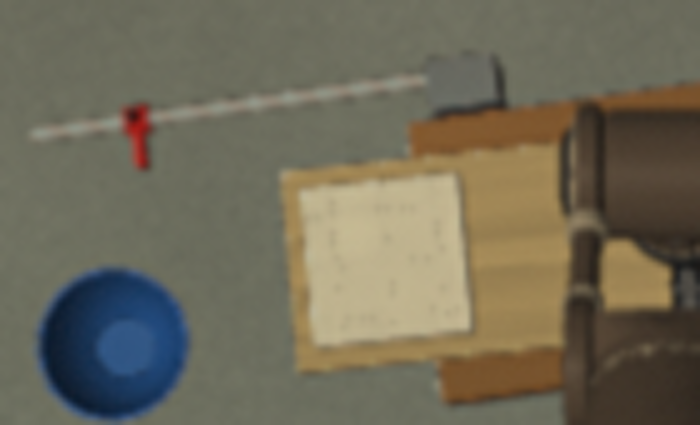

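The board has slid straight: its front edge runs (281,172)–(300,373) and the pointer tip is at (143,167), with nothing disturbed. I'll move most of the remaining distance, then measure.

```bash
python3 -m inch '[[[0,0,0,0.04,-0.0015,0.001,0.2],[0,0,0,0.08,-0.003,0.003,0.2],[0,0,0,0.11,-0.0045,0.004,0.2],[0,0,0,0.14,-0.006,0.005,0.2],[0,0,0,0.15,-0.006,0.006,0.2]]]' 80; python3 -m inch '[[[0,0,0,0,0,0,0.2],[0,0,0,0,0,0,0.2]]]'
python3 - <<'E'
from h import *
plan([.526-.1329*.2745,-.1372+.9911*.2745,.1233],.0954)
b=r.camera("top")[195:265,155:255]; cv2.imwrite("pics/c5.png",cv2.resize(b,(700,490),interpolation=cv2.INTER_CUBIC))
cv2.imwrite("pics/s5.png",cv2.resize(r.camera("side")[180:330,150:370],None,fx=3.5,fy=3.5,interpolation=cv2.INTER_CUBIC))
E
```

```text
t: 6.88
ee_pos: [0.4946, 0.1144, 0.1233]
orientation: [0.004, 0.671, 0.741, -0.0]
contact_force: [-0.4, -15.6, 23.6]
width: 0.0291
grip_force: 81.1
t: 7.12
ee_pos: [0.4945, 0.1148, 0.1233]
orientation: [0.003, 0.671, 0.741, 0.001]
contact_force: [-0.2, -8.7, 21.5]
width: 0.0292
grip_force: 80.9
t 7.125 pos [0.4945 0.1148 0.1233] F [-0.218  -8.7389 21.476 ] w 0.02916489507013959 g 80.94812750816345
row [0.0034 0.0026 0.0019] [ 0.041  -0.006  -0.0002]
```

View pics/c5.png

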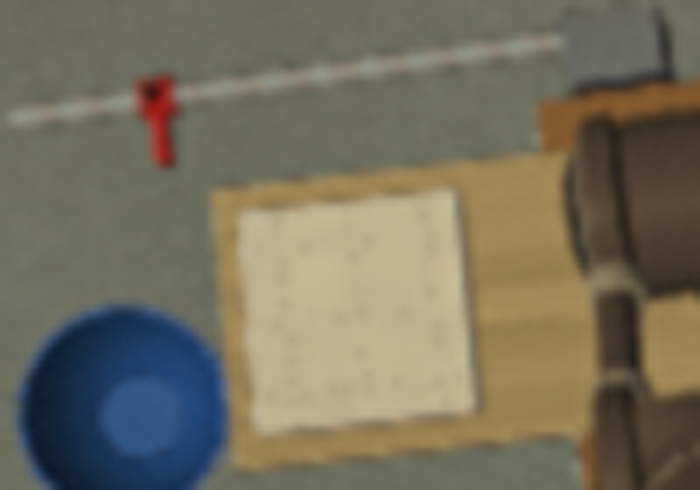

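View pics/s5.png

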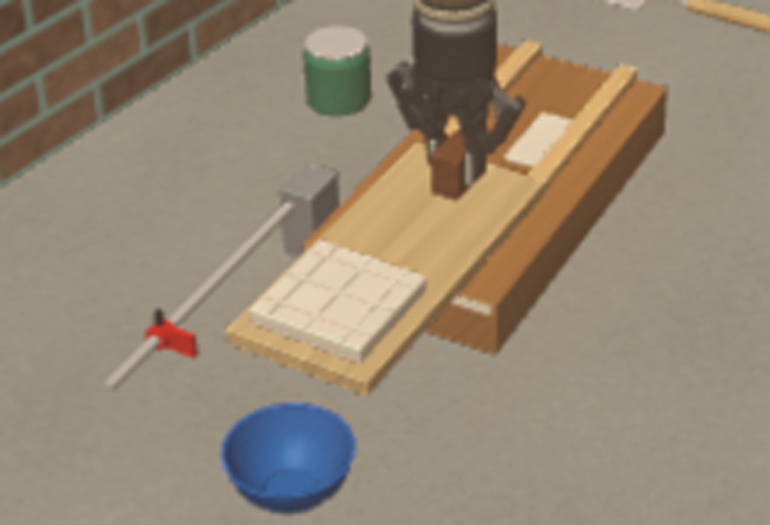

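Both views agree and nothing is disturbed. In the top crop the front corners are (211,190) and (235,470), with the pointer tip at (163,165). In the side crop the front top corners are about (228,326) and (368,380), with the tip at about (196,343).

Run:
```python
from h import *
b=[.5099,.0248,.1333]; b=np.array(b)
for n,k,o,pts in[("top",7,(155,195),[(211,190),(235,470),(163,165)]),("side",3.5,(150,180),[(228,326),(368,380),(196,343)])]:
    f=[inv(b,back(n,((u+.5)/k-.5+o[0],(v+.5)/k-.5+o[1]),z)) for (u,v),z in zip(pts,(.088,.088,.081))]
    print(n,f,"remaining",f[2][1]-(f[0][1]+f[1][1])/2)
```

```text
top [array([0.07300146, 0.36319315]), array([-0.06638267,  0.36662634]), array([0.08975583, 0.38709159])] remaining 0.022181844952477048
side [array([0.07152946, 0.35902027]), array([-0.0677079 ,  0.36393039]), array([0.08840204, 0.38306326])] remaining 0.02158793621989047
```

```bash
python3 -m inch '[[[0,0,0,0.014,-0.0005,0,0.2],[0,0,0,0.028,-0.001,0,0.2],[0,0,0,0.038,-0.0015,0,0.2],[0,0,0,0.042,-0.0015,0,0.2],[0,0,0,0.042,-0.0015,0,0.2]]]'; python3 -m inch '[[[0,0,0,0,0,0,0.2],[0,0,0,0,0,0,0.2]]]'
python3 - <<'E'
from h import *
plan([.4945-.1329*.0215,.1148+.9911*.0215,.1233],.0954)
b=r.camera("top")[195:265,155:255]; cv2.imwrite("pics/c6.png",cv2.resize(b,(700,490),interpolation=cv2.INTER_CUBIC))
E
```

```text
t: 7.85
ee_pos: [0.4919, 0.1352, 0.1233]
orientation: [0.004, 0.672, 0.741, 0.0]
contact_force: [0.5, -11.5, 22.2]
width: 0.0291
grip_force: 80.9
t: 8.1
ee_pos: [0.4919, 0.1352, 0.1233]
orientation: [0.004, 0.672, 0.741, 0.0]
contact_force: [0.6, -11.0, 21.3]
width: 0.0288
grip_force: 80.9
t 8.1 pos [0.4919 0.1352 0.1233] F [  0.6101 -11.0325  21.3219] w 0.028767630002719317 g 80.93126177787781
row [0.0035 0.0029 0.0017] [ 0.002  -0.0004  0.    ]
```

View pics/c6.png

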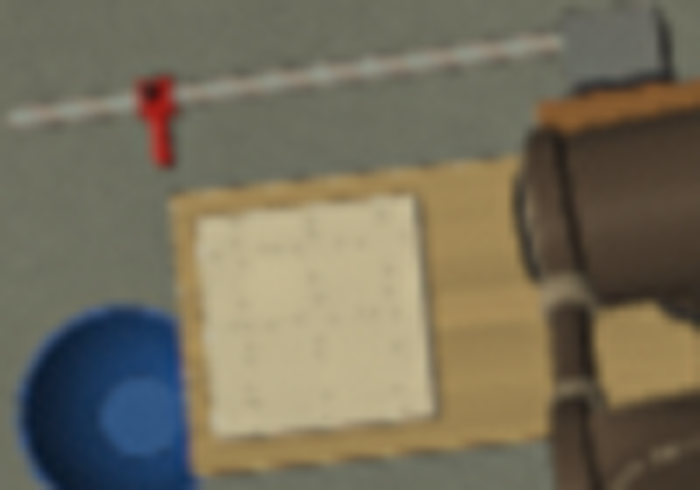

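The front edge now runs (170,197)–(192,475), about 1–2 mm short of the pointer line. The board is straight, held and pressed onto the runners, so I hand it in.

```bash
python3 -c "
from station import r
print(r.sign_off())"
```

```text
the job is handed in; nothing more can be done
None
```

I pressed the stop fully down and slid the board out until its front edge was about 1–2 mm short of the pointer by camera, within the 8 mm allowed; the arm still holds it level on the runners, and the job is handed in (sign-off gave no verdict).

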